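Release the card reader from its spring cradle and catch it

TASK

A customer wants to pay by card, but the card reader is locked in its charging cradle on the bar. Press the cradle's release key with one fingertip and, as the spring ejector throws the reader out towards you, stop it with your other finger, so that the reader comes free of the catch and the ejector's full stroke but its front edge does not pass the front end of the cradle. Then take your hand away and leave the reader lying loose on the cradle; do not lift or tip it, and leave the other things on the bar where they stand.

Things in the scene. Friction and masses are not known exactly. Their poses are not given: they have to be found in the camera images.
- cradle: low black charging cradle, fixed on a 3 mm grey mat; origin on the mat under the seated reader's middle, x from its mouth to the ejector housing behind, y to the release key's side. mm: base x -141..117, y -58..46; slippery glide strips carry the reader at z 14; guides y +-38..46, x -74..78, top z 26; bed before them open; housing x 81..117, top z 40; key's cheek x -141..-91, y 40..80, top z 16.
- reader: black card reader with screen and keypad, 150 x 72 x 26 mm along its x, y, z, about 0.28 kg, loose; origin in the middle of its underside. Seated it lies at cradle x = 0, y = 0, z = 14 mm, turned as the cradle is, keypad end against the catch. It slides only along the cradle's -x, towards the robot.
- reader_front (a point): middle of the reader's front (keypad end) face, 13 mm above its underside; the face is 72 mm wide and 26 mm high. Seated it lies at cradle x = -75 mm.
- key_top (a point): middle of the top of the release key, a ridged grey pad 36 mm long (cradle x) and 25 mm wide (cradle y) on the cheek at the cradle's left front corner; up, it is at cradle x = -116, y = 60, z = 27 mm. It moves with the key.
- release_key (a joint): travel of the release key in m, straight down: 0 up, 0.008 bottomed; 2 to 5 N presses it. The steel catch in the middle of the bed is one piece with it: it stands 4 mm proud before the reader's front and frees it when the key is about 4 mm down. Let go, the key springs up until the catch touches the reader's underside (too weak to lift it).
- ejector (a joint): travel in m of the sprung shoe that bears on the reader's back end: 0 latched, 0.020 end of stroke, where it stays. It pushes with 7 N at first, 4 N at the end. Unless stopped, the reader coasts on over the cradle's front end in a fraction of a second. A reader stopped before 20 mm is still under spring force and is thrown on when let go.
- cradle_lip (a point): middle of the front end of the cradle's bed, 141 mm before its origin, at the height of the glide strips (14 mm).
- pen: black ball pen, 145 mm long, 12 mm thick, lying beside the cradle; origin under its middle. Leave it alone.
- coffee_cup: black cup with a handle, 82 x 108 x 56 mm, origin under it. Leave it alone.
- bean_tin: small black bean tin, 59 x 87 x 70 mm, origin under its middle. Leave it alone.
- leveller: round steel coffee leveller, 60 mm across, 33 mm high, origin under it. Leave it alone.
- server: round glass coffee server, 103 mm across, 115 mm high, origin under it. Leave it alone.
- spoon: steel teaspoon, 130 mm long, origin under its middle. Leave it alone.

How it is judged:
On the way:
1. the release key is pressed down (value of joint release_key above 0.003 m).
At the end, for the whole second after the job is handed in: the reader lies still and flat on the cradle's glide strips, lined up with it, its front 17 mm or more before the seat and not past the front end of the cradle (66 mm before the seat), with the ejector run out (x of reader_front in the frame of cradle between -0.141 and -0.092 m and z of reader in the frame of cradle between 0.011 and 0.019 m and angle between the x axis of reader and the x axis of cradle, either way round below 0.12 rad and angle between reader's own z axis and vertical below 0.06 rad and value of joint ejector above 0.018 m and linear speed of reader below 0.01 m/s); the robot touches nothing.
It fails at once if the reader's front edge passes the front end of the cradle (x of reader_front in the frame of cradle below -0.141 m).
It fails at once if the reader is lifted or tipped (z of reader in the frame of cradle above 0.024 m or angle between reader's own z axis and vertical above 0.15 rad).
It fails at once if another thing on the bar is shifted or knocked over (distance of any of pen, coffee_cup, bean_tin, leveller, server, spoon from where it was at the start of the episode above 0.03 m or angle between any of bean_tin, leveller, server, coffee_cup's own z axis and vertical above 0.5 rad).
It also fails if it takes over 40 s, if anything falls off the work surface, if the arm or the gripper's body presses on something with over 40 N, if the wrist force passes 120 N, or if a joint passes its speed limit or range.

ROBOT

A 6-joint arm with a two-finger parallel gripper is mounted at the origin on a cart in front of the work surface, level with it; the furniture and walls round the work are solid. World frame = base frame: x ahead of the robot, y to its left, z up, the work surface at z = 0. Lengths are in m, angles in rad, forces in N, time in s.
With the tool pointing down it reaches from about 0.35 to 0.875 m from the base axis. Payload 4.2 kg.
Tool frame: the origin (TCP) lies where the fingers leave the gripper's body, on its centre line; the fingertips stand 73 mm ahead of it and the grasp point (between the pads) lies 54 mm ahead of it (robot.tip_extent is the distance from the TCP to the fingertips, in m); z points along the fingers, y is the line along which they close (so a half turn about z gives the same grasp; the last joint's range is limited). The gripper opens to 85 mm and grips with 20 to 120 N. Pads are 22 mm wide; open, the fingers measure 114 mm over their backs; the gripper's body (76 mm by 85 mm) begins 54 mm behind the grasp point. The pads swing forward as they close: fully open they stand 13 mm farther back than shut.
Start: joints at [-1.077, 0.385, 0.008, 0, -1.194, -0.259], TCP at [0.145, -0.608, 0.304] pointing down, gripper open.
Joint ranges: [-3.14, 3.14], [-1.21, 2.06], [-1.07, 1.41], [-3.16, 2.05], [-2.99, -0.16], [-3.1, 3.1]. Speed limits (rad/s): [2.79, 2.79, 3.14, 3.14, 3.14, 3.14].

INTERFACE

Orientations are given as a unit quaternion [w, x, y, z].
In Python, from workcell import readout, grab_frame, calibration, order, robot gives the robot as it stands.
- The arm moves only by the tool drive_tool, never from a script. Its argument "rows" is a list of rows, each a list of 4 numbers: the shift along the world's x, y, z in mm, then the turn about the world's z in degrees. A call has 1 to 10 rows; each row shifts and turns the commanded pose from where the row before left it; what a row does not reach is not made up. A row lasts 1/8 s, in which the tool goes at most 62.5 mm and 10.7 degrees, less where a joint would pass 70% of its speed; a pose out of reach is approached as far as the arm can. A call is refused whole if a number of a shift passes 62.5 or a number of a turn 10.7, either way. A call with a gripper value outside its range is refused whole. "gripper" is the opening, from 0 (shut) to 1 (fully open), set as the call begins (left out, the last holds). The fingers move at their own pace and stop on an object; "squeeze" is the grip in N (left out, the last holds). Time passes only in rows, so rows that do not move let the fingers close. It gives the time, the measured TCP pose, the force, the opening and the grip force at its end, in the units of the state.
- readout.state(): the state, without advancing time (a new reading comes with each control period).
- grab_frame(name): name is "scene" or "top" or "wrist"; returns the picture (384x512x3 uint8, red, green, blue); there is no depth.
- calibration(name): a dict with "K" (3x3 intrinsics, pixels), "D" ([k1, k2, p1, p2, k3] as OpenCV has them; the pictures are not rectified), "R" (3x3) and "t" (3): a world point X has camera coordinates R X + t. Camera axes: x right, y down, z forward; pixel columns grow to the right and rows downward; lengths in m; the calibration is good to about 2 mm. A picture is of the moment at which its call begins: read the wrist's pose just before it. calibration takes no time and is no camera call; for the wrist camera it gives the pose at the moment of the call.
- order.job_done(): hands the job in; it is judged then, once.
The state is a dict: "t": time; "joint_positions": joint angles; "joint_velocities": joint speeds; "tau": joint torques, N m; "tcp_pos": TCP position; "tool_rot": TCP orientation; "wrist_force": force on the tool from outside, world axes, zero at the start; "ft_torque": the same for the moment, N m; "grip_width": finger opening in m; "finger_force": force on a finger pad.
Only numpy, scipy, OpenCV 4.12 (cv2) and the standard library are available. Lean on these libraries where they do the work, as an engineer would, in place of code of your own. Each camera call takes 0.05 s, during which the arm holds its last target. There are 200 camera calls.

## Working session

There is one attempt and no reset: what is moved stays moved. The work goes in short steps, Python scripts to look and compute and a tool call to move; the robot and the scene stay as the last step left them, time stands still between calls to the robot, and variables do not carry over. Pictures are saved under pics/ and viewed, at most 10 in all, crops included, and the job is handed in when it is done.

Besides the shell and the picture viewer there is one more tool, called after ">>>" in YAML: its name, and indented under it one key for each argument. drive_tool: Moves the arm, as the interface text tells. Its arguments: {"type":"object","properties":{"rows":{"type":"array","items":{"type":"array","items":{"type":"number"}}},"gripper":{"type":"number"},"squeeze":{"type":"number"}},"required":["rows"]}

```bash
mkdir -p pics
python3 - <<'E'
from workcell import readout, grab_frame, calibration, order, robot
import cv2, numpy as np
for n in ("scene","top"):
    f=grab_frame(n); cv2.imwrite(f"pics/{n}0.png",cv2.resize(f[:,:,::-1],(800,600),interpolation=cv2.INTER_CUBIC))
    c=calibration(n); print(n,np.round(c["K"],1).tolist(),np.round(c["R"],3).tolist(),np.round(c["t"],3))
s=readout.state();print(s)
E
```

```text
scene [[441.8, 0.0, 263.5], [0.0, 441.8, 193.3], [0.0, 0.0, 1.0]] [[-0.88, -0.474, 0.007], [-0.214, 0.385, -0.898], [0.423, -0.792, -0.44]] [0.53  0.145 1.573]
top [[417.0, 0.0, 258.6], [0.0, 417.0, 199.7], [0.0, 0.0, 1.0]] [[-0.028, -0.999, -0.023], [-0.99, 0.03, -0.141], [0.142, 0.018, -0.99]] [0.095 0.556 1.249]
{'t': 0.1, 'joint_positions': array([-1.07738757e+00,  3.85443231e-01,  6.75229333e-03, -4.10253849e-04,
       -1.19402301e+00, -2.58549530e-01]), 'joint_velocities': array([ 0.00041565, -0.00115489,  0.00360559,  0.00093069, -0.00083469,
        0.00062124]), 'tau': array([-8.07980487e-04, -3.93318880e+01,  1.88928080e+01,  4.19794366e+00,
       -2.61711961e-03,  7.96295382e-06]), 'tcp_pos': array([ 0.14533549, -0.60746575,  0.30295252]), 'tool_rot': array([-1.74711977e-04, -1.17084725e-01,  9.93121449e-01,  9.61846914e-04]), 'wrist_force': array([0.17263703, 0.52892029, 0.31499584]), 'ft_torque': array([0.03801733, 0.03993051, 0.0060317 ]), 'finger_force': 0.0, 'grip_width': 0.08546046778137129}
```

View pics/scene0.png

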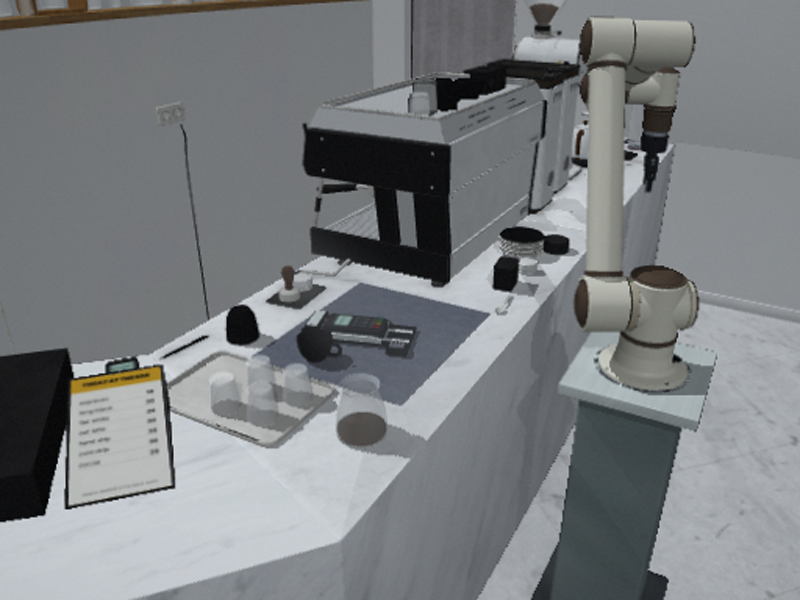

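View pics/top0.png

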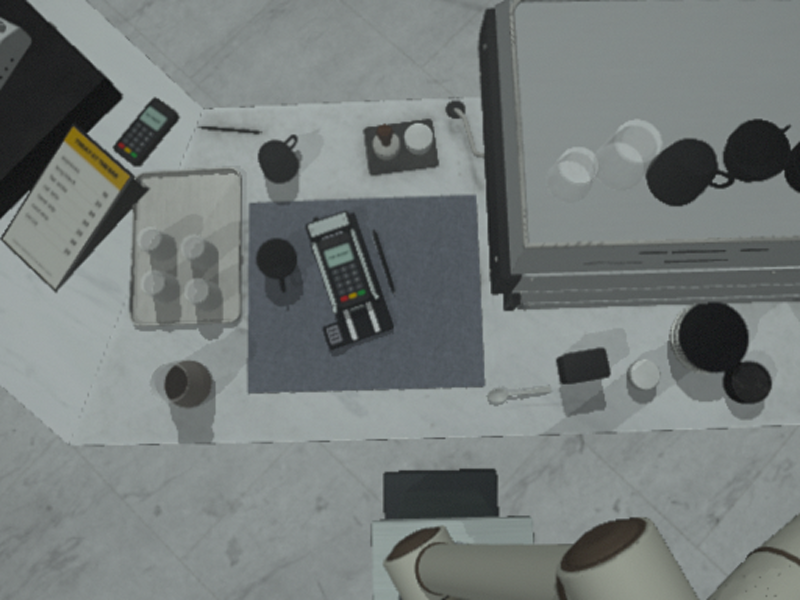

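The top view shows the cradle around (350,280), with the key at (334,335), the cup left at (277,258) and the pen right at (385,262). Next I enlarge the crop.

Run:
```python
from workcell import grab_frame
import cv2, numpy as np
f=np.mean([grab_frame("top").astype(float) for _ in range(4)],0)
c=f[130:230,185:265].astype(np.uint8)  # x6
c=np.clip(c.astype(float)*1.5,0,255).astype(np.uint8)
cv2.imwrite("pics/crop1.png",cv2.resize(c[:,:,::-1],None,fx=6,fy=6,interpolation=cv2.INTER_CUBIC))
```

```text
(no output)
```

View pics/crop1.png

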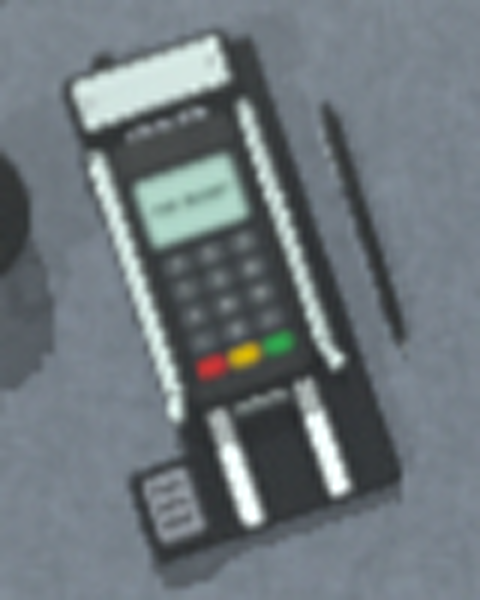

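The crop shows the key pad centred at (174,505), the guide ends at (95,150)/(177,418) and (245,100)/(338,365), and the base's front right corner at (400,478). I fit the cradle pose to these.

```bash
cat > fit.py <<'E'
import numpy as np, cv2
from scipy.optimize import least_squares
from workcell import calibration
def proj(P,c):
    r,_=cv2.Rodrigues(np.array(c["R"])); return cv2.projectPoints(np.array(P,float).reshape(-1,1,3),r,np.array(c["t"],float),np.array(c["K"],float),np.array(c["D"],float))[0][:,0]
def world(p,P):
    P=np.array(P,float).reshape(-1,3)/1000; a=p[2]; R=np.array([[np.cos(a),-np.sin(a),0],[np.sin(a),np.cos(a),0],[0,0,1]])
    return P@R.T+[p[0],p[1],.003]
E
python3 - <<'E'
from fit import *
c=calibration("top")
obs=[((-116,60,27),(174,505)),((78,42,26),(95,152)),((-74,42,26),(177,416)),((78,-42,26),(244,102)),((-74,-42,26),(337,363)),((-75,0,40-0),(262,384))]
L=[o[0] for o in obs[:5]]; uv=np.array([o[1] for o in obs[:5]],float); uv=(uv+.5)/6-.5+[185,130]
s=least_squares(lambda p:(proj(world(p,L),c)-uv).ravel(),[.55,.05,0.2],x_scale=[.01,.01,.01])
p=s.x; print(p,np.degrees(p[2])); print((s.fun.reshape(-1,2)*6).round(1))
for n,P in dict(key=(-116,60,27),front=(-75,0,27),lip=(-141,0,14),cr=(-141,-58,10)).items(): print(n,world(p,P).round(4), ((proj(world(p,P),c)-[185,130]+.5)*6-.5).round())
E
```

```text
[0.64947999 0.19819044 0.30135563] 17.266405949461006
[[-0.5 -0.4]
 [-1.1 -1.9]
 [ 4.7  1.9]
 [-0.3 -2.7]
 [-2.9  3. ]]
key [[0.5209 0.2211 0.03  ]] [[174. 505.]]
front [[0.5779 0.1759 0.03  ]] [[258. 393.]]
lip [[0.5148 0.1563 0.017 ]] [[300. 515.]]
cr [[0.532 0.101 0.013]] [[405. 480.]]
```

>>> drive_tool:
  rows:
    - [10,20,0,0]
    - [20,40,0,0.5]
    - [20,40,0,0.5]
    - [20,40,0,0.5]
    - [20,40,0,0.5]
    - [20,40,0,0.5]
    - [20,40,0,0.5]
    - [20,40,0,0.5]
    - [20,40,0,0.3]
    - [20,40,0,0]
  gripper: 0.77

```text
t: 1.55
tcp_pos: [0.3358, -0.2265, 0.3042]
tool_rot: [0.0, -0.15, 0.989, -0.0]
wrist_force: [0.7, -0.5, 0.5]
grip_width: 0.0657
finger_force: 0.0
```

>>> drive_tool:
  rows:
    - [20,40,0,0]
    - [20,40,0,0]
    - [20,40,0,0]
    - [20,40,0,0]
    - [20,40,0,0]
    - [20,40,0,0]
    - [20,40,0,0]
    - [20,40,0,0]
    - [20,40,0,0]
    - [10,20,0,0]

```text
t: 2.8
tcp_pos: [0.5261, 0.154, 0.3036]
tool_rot: [-0.0, -0.151, 0.989, -0.0]
wrist_force: [0.4, -0.8, -0.2]
grip_width: 0.0656
finger_force: 0.0
```

Run:
```python
from fit import *
from workcell import readout,grab_frame,robot
s=readout.state();print(s["t"],s["tcp_pos"],s["tool_rot"],s["grip_width"],robot.tip_extent)
c=calibration("wrist");f=grab_frame("wrist");cv2.imwrite("pics/w1.png",cv2.resize(np.clip(f[:,:,::-1]*1.4,0,255).astype(np.uint8),(800,600),interpolation=cv2.INTER_CUBIC))
np.savez("w1",**{k:np.array(v) for k,v in c.items()})
p=[0.6495,0.1982,0.30136]
for P in [(-116,60,27),(-74,42,26),(-74,-42,26),(-75,0,40),(-141,-58,10)]: print(P,((proj(world(p,P),c)+.5)*1.5625-.5).round(1))
```

```text
2.8 [0.52607921 0.15396384 0.3035861 ] [-1.29194043e-04 -1.50655900e-01  9.88586254e-01 -4.87306896e-05] 0.06558901966715584 0.0726
(-116, 60, 27) [[477.5 277. ]]
(-74, 42, 26) [[454.2 323.2]]
(-74, -42, 26) [[358.4 323.1]]
(-75, 0, 40) [[406.5 327.8]]
(-141, -58, 10) [[339.6 244.1]]
```

View pics/w1.png

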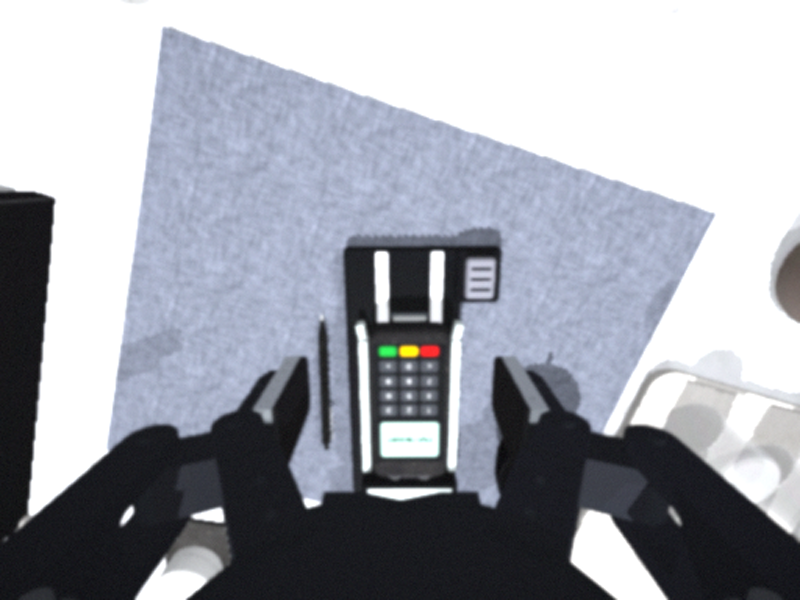

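The wrist view shows the key at (480,279), the guide ends at (360,323)/(458,323), and the cradle aligned with the tool. It agrees with the fit to 2–3 mm, so I shift the target slightly and go down.

>>> drive_tool:
  rows:
    - [4,10,0,0]
    - [4,10,-15,0]
    - [3,9,-30,0]
    - [0,0,-40,0]
    - [0,0,-40,0]
    - [0,0,-30,0]
    - [0,0,-18,0]
    - [0,0,-5,0]
    - [0,0,0,0]
    - [0,0,0,0]

```text
t: 4.1
tcp_pos: [0.5368, 0.1813, 0.1268]
tool_rot: [0.001, -0.15, 0.989, 0.0]
wrist_force: [-0.5, -0.0, 0.1]
grip_width: 0.0658
finger_force: 0.0
```

Run:
```python
from fit import *
from workcell import readout,grab_frame
s=readout.state();print(s["t"],s["tcp_pos"],s["tool_rot"],s["grip_width"],s["wrist_force"])
c=calibration("wrist");f=grab_frame("wrist");cv2.imwrite("pics/w2.png",cv2.resize(np.clip(f[:,:,::-1]*1.4,0,255).astype(np.uint8),(800,600),interpolation=cv2.INTER_CUBIC))
p=[0.6495,0.1982,0.30136]
for P in [(-116,60,27),(-74,42,26),(-74,-42,26),(-75,0,40),(-141,-58,10)]: print(P,((proj(world(p,P),c)+.5)*1.5625-.5).round(1))
```

```text
4.1 [0.53683567 0.18134135 0.12681332] [ 8.65597725e-04 -1.49971206e-01  9.88689918e-01  3.65843633e-04] 0.06581503668363627 [-0.51647406 -0.00673842  0.05273863]
(-116, 60, 27) [[499.  334.6]]
(-74, 42, 26) [[453.2 419. ]]
(-74, -42, 26) [[270.  419.3]]
(-75, 0, 40) [[358.8 435.8]]
(-141, -58, 10) [[231.9 268.7]]
```

View pics/w2.png

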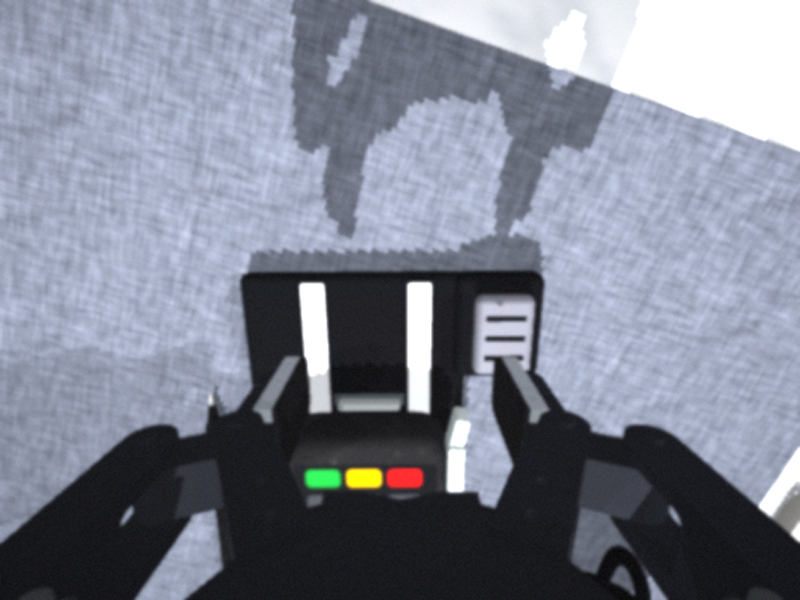

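The near wrist view shows the key at (504,335) and the fingertips' near corners at (300,358) and (500,358). I check the tip length and width against those.

Run:
```python
from fit import *
from workcell import readout
s=readout.state();c=calibration("wrist");T=s["tcp_pos"];a=0.3012
ex=np.array([np.cos(a),np.sin(a),0]);ey=np.array([-np.sin(a),np.cos(a),0])
for e in (.060,.064,.068,.0726):
  for w in (-.011,.011):
    for h in(-.033,.033): print(e,w,h,((proj(T+w*ex+h*ey-[0,0,e],c)+.5)*1.5625-.5).round(0))
```

```text
0.06 -0.011 -0.033 [[302. 355.]]
0.06 -0.011 0.033 [[496. 355.]]
0.06 0.011 -0.033 [[306. 412.]]
0.06 0.011 0.033 [[492. 412.]]
0.064 -0.011 -0.033 [[305. 350.]]
0.064 -0.011 0.033 [[494. 350.]]
0.064 0.011 -0.033 [[308. 406.]]
0.064 0.011 0.033 [[490. 406.]]
0.068 -0.011 -0.033 [[307. 345.]]
0.068 -0.011 0.033 [[492. 345.]]
0.068 0.011 -0.033 [[311. 400.]]
0.068 0.011 0.033 [[488. 400.]]
0.0726 -0.011 -0.033 [[310. 340.]]
0.0726 -0.011 0.033 [[489. 340.]]
0.0726 0.011 -0.033 [[313. 394.]]
0.0726 0.011 0.033 [[486. 393.]]
```

>>> drive_tool:
  rows:
    - [-1,3,0,0]
    - [0,0,-10,0]
    - [0,0,-10,0]
    - [0,0,-8,0]
    - [0,0,-2,0]
    - [0,0,0,0]

```text
t: 4.9
tcp_pos: [0.5354, 0.1841, 0.0957]
tool_rot: [-0.0, -0.15, 0.989, -0.0]
wrist_force: [0.2, -0.1, -0.2]
grip_width: 0.0658
finger_force: 0.0
```

>>> drive_tool:
  rows:
    - [0,0,-2,0]
    - [0,0,-1,0]
    - [0,0,-1,0]
    - [0,0,0,0]
    - [0,0,0,0]

```text
t: 5.52
tcp_pos: [0.5351, 0.1839, 0.0916]
tool_rot: [-0.001, -0.15, 0.989, -0.0]
wrist_force: [-1.5, -0.5, 0.4]
grip_width: 0.066
finger_force: 0.7
```

>>> drive_tool:
  rows:
    - [0,0,-1,0]
    - [0,0,-1,0]
    - [0,0,0,0]
    - [0,0,0,0]

```text
t: 6.02
tcp_pos: [0.5354, 0.1842, 0.0897]
tool_rot: [-0.0, -0.15, 0.989, 0.0]
wrist_force: [-0.6, -0.6, -0.6]
grip_width: 0.0657
finger_force: 0.7
```

>>> drive_tool:
  rows:
    - [0,0,-1,0]
    - [0,0,-1,0]
    - [0,0,0,0]
    - [0,0,0,0]

```text
t: 6.52
tcp_pos: [0.5354, 0.1842, 0.0881]
tool_rot: [0.0, -0.15, 0.989, 0.0]
wrist_force: [-2.4, -1.3, 3.0]
grip_width: 0.0657
finger_force: 2.0
```

Run:
```python
from fit import *
from workcell import grab_frame
f=grab_frame("wrist");cv2.imwrite("pics/w3.png",cv2.resize(np.clip(f[:,:,::-1]*1.4,0,255).astype(np.uint8),(800,600),interpolation=cv2.INTER_CUBIC))
```

```text
(no output)
```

View pics/w3.png

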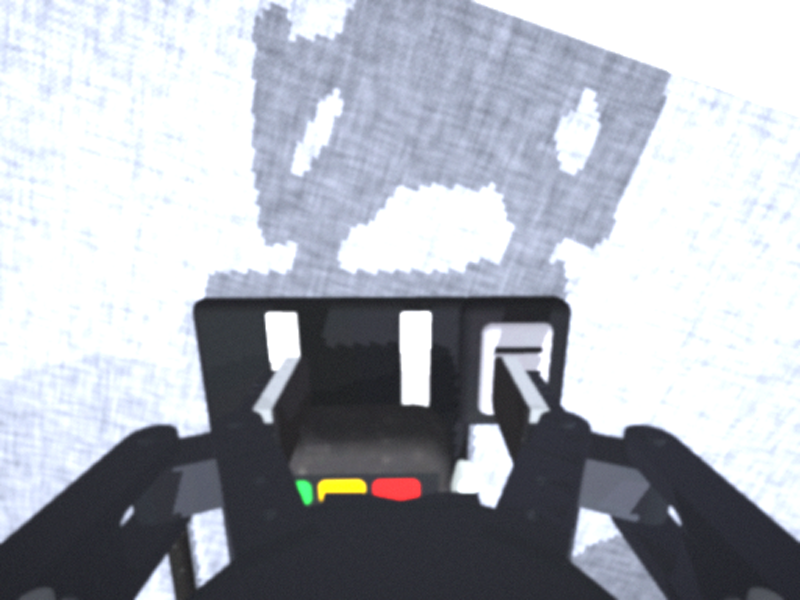

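The tip is on the key with about 3 N. The reader's front top edge is at row ~405, so I check whether it has moved.

Run:
```python
from fit import *
from workcell import readout
for _ in range(3):
  s=readout.state();print(s["t"],s["tcp_pos"].round(4),s["wrist_force"].round(2),s["ft_torque"].round(2),s["finger_force"])
c=calibration("wrist")
p=np.array([0.6495-.0007,0.1982+.0022,0.30136])
for P in [(-116,60,24),(-75,20,40),(-80,20,40),(-85,20,40),(-95,20,40),(-75,20,14),(-95,20,14),(-141,24,14),(-141,-58,14),(-60,0,40)]: print(P,((proj(world(p,P),c)+.5)*1.5625-.5).round(0))
```

```text
6.575 [0.5354 0.1842 0.0881] [-2.88 -1.23  3.48] [-0.14  0.7   0.07] 2.025212086737156
6.575 [0.5354 0.1842 0.0881] [-2.88 -1.23  3.48] [-0.14  0.7   0.07] 2.025212086737156
6.575 [0.5354 0.1842 0.0881] [-2.88 -1.23  3.48] [-0.14  0.7   0.07] 2.025212086737156
(-116, 60, 24) [[520. 375.]]
(-75, 20, 40) [[405. 507.]]
(-80, 20, 40) [[405. 495.]]
(-85, 20, 40) [[405. 482.]]
(-95, 20, 40) [[405. 457.]]
(-75, 20, 14) [[404. 457.]]
(-95, 20, 14) [[404. 412.]]
(-141, 24, 14) [[416. 298.]]
(-141, -58, 14) [[183. 298.]]
(-60, 0, 40) [[347. 543.]]
```

The reader has been released and is resting on the finger: there is about 3 N along cradle −x and the front is near −95 mm, so the ejector may be unfinished. I ease back slowly along cradle −x so the reader follows the finger.

>>> drive_tool:
  rows:
    - [0,0,-1,0]
    - [-1,-0.3,0,0]
    - [-1,-0.3,0,0]
    - [-1,-0.3,0,0]
    - [0,0,0,0]
    - [0,0,0,0]

```text
t: 7.32
tcp_pos: [0.5343, 0.1843, 0.088]
tool_rot: [0.003, -0.15, 0.989, 0.001]
wrist_force: [3.8, -0.9, 5.4]
grip_width: 0.0655
finger_force: 2.8
```

>>> drive_tool:
  rows:
    - [-1,-0.3,0,0]
    - [-1,-0.3,0,0]
    - [-1,-0.3,0,0]
    - [0,0,0,0]
    - [0,0,0,0]

```text
t: 7.95
tcp_pos: [0.5314, 0.1838, 0.088]
tool_rot: [0.003, -0.15, 0.989, 0.001]
wrist_force: [3.1, 1.1, 5.2]
grip_width: 0.0656
finger_force: 2.7
```

Run:
```python
from fit import *
from workcell import grab_frame
f=grab_frame("wrist")[230:384,150:350];cv2.imwrite("pics/w4.png",cv2.resize(np.clip(f[:,:,::-1]*2.,0,255).astype(np.uint8),(780,600),interpolation=cv2.INTER_CUBIC))
```

```text
(no output)
```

View pics/w4.png

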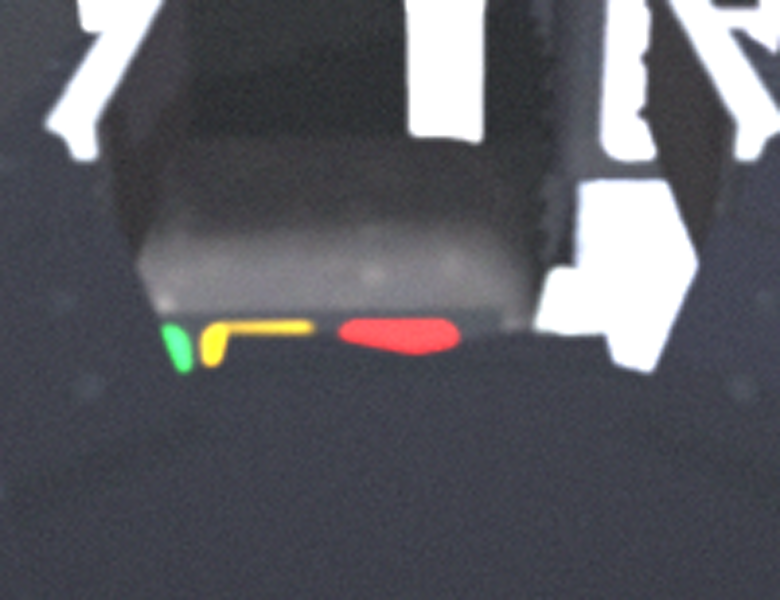

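The force sign has flipped, which looks like key friction. I check the reader's travel from the red button's far edge in the three wrist pictures.

```bash
cat > bp.py <<'E'
from fit import *
from workcell import readout,grab_frame
p=np.array([0.6488,0.2004,0.30136])
def bp(uv,c,T0,T,z):  # uv orig px; camera shifted from TCP T0 to T -> cradle mm
    R=np.array(c["R"]);C=-R.T@np.array(c["t"])+np.array(T)-T0
    q=cv2.undistortPoints(np.array([[uv]],float),np.array(c["K"],float),np.array(c["D"],float))[0,0]
    d=R.T@[q[0],q[1],1]; X=C+d*((z+3)/1000-C[2])/d[2]-[p[0],p[1],0]
    a=p[2]; return (np.array([X[0]*np.cos(a)+X[1]*np.sin(a),-X[0]*np.sin(a)+X[1]*np.cos(a)])*1000).round(1)
E
python3 - <<'E'
from bp import *
c=calibration("wrist");s=readout.state();T0=s["tcp_pos"];print(T0,s["wrist_force"],s["tool_rot"])
h=lambda u,v:((u+.5)/1.5625-.5,(v+.5)/1.5625-.5)
for n,uv,T in (("w1",h(430,346),[.5261,.1540,.3036]),("w2",h(404,468),[.5368,.1813,.1268]),("w3",h(396,478),[.5354,.1842,.0881]),("w4",(150+400/3.9,230+320/3.9),T0)):
    print(n,bp(uv,c,T0,T,40))
for n,uv,T in (("w2strip",h(420,412),[.5368,.1813,.1268]),("w3",h(415,405),[.5354,.1842,.0881]),("w4",(150+445/3.9,230+140/3.9),T0)):
    print(n,bp(uv,c,T0,T,14))
f=grab_frame("scene");cv2.imwrite("pics/s5.png",cv2.resize(np.clip(f[175:250,170:290,::-1]*1.6,0,255).astype(np.uint8),None,fx=6.5,fy=6.5,interpolation=cv2.INTER_CUBIC))
E
```

```text
[0.53136875 0.18380772 0.08796825] [3.33137125 0.81750568 5.50485713] [ 0.00280374 -0.15029992  0.98863579  0.00116545]
w1 [-56.5  18.2]
w2 [-58.3  17.1]
w3 [-86.4  17.2]
w4 [-86.6  17.6]
w2strip [-69.6  25.1]
w3 [-97.7  24.2]
w4 [-97.1  24.3]
```

View pics/s5.png

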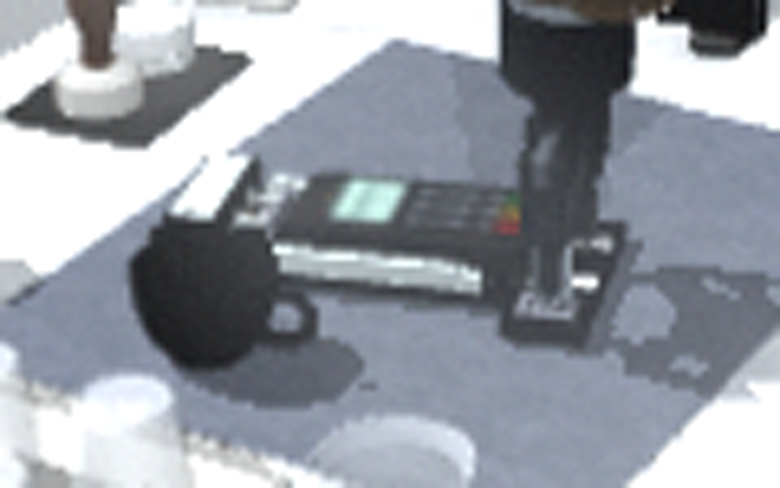

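The reader has run 28 mm, so its front is at about −103 mm. It stayed put when the finger backed off, so it is loose with the ejector run out. Now I lift the hand straight away.

>>> drive_tool:
  rows:
    - [0,0,2,0]
    - [0,0,3,0]
    - [0,0,5,0]
    - [0,0,10,0]
    - [0,0,20,0]
    - [0,0,30,0]
    - [0,0,40,0]
    - [0,0,40,0]
    - [0,0,10,0]
    - [0,0,0,0]

```text
t: 9.3
tcp_pos: [0.5292, 0.1823, 0.2475]
tool_rot: [0.0, -0.15, 0.989, 0.0]
wrist_force: [0.3, 1.1, -1.3]
grip_width: 0.0655
finger_force: 0.0
```

Run:
```python
from bp import *
s=readout.state();print(s["t"],s["tcp_pos"],s["wrist_force"])
f=grab_frame("wrist");cv2.imwrite("pics/w6.png",cv2.resize(np.clip(f[:,:,::-1]*1.6,0,255).astype(np.uint8),(800,600),interpolation=cv2.INTER_CUBIC))
c=calibration("wrist")
for x in(-75,-92,-103,-141): print(x,((proj(world(p,(x,20,14)),c)+.5)*1.5625-.5).round(0))
```

```text
9.3 [0.52917695 0.18231037 0.24753677] [ 0.26263607  1.05575309 -1.26056162]
-75 [[402. 329.]]
-92 [[402. 308.]]
-103 [[402. 294.]]
-141 [[402. 244.]]
```

View pics/w6.png

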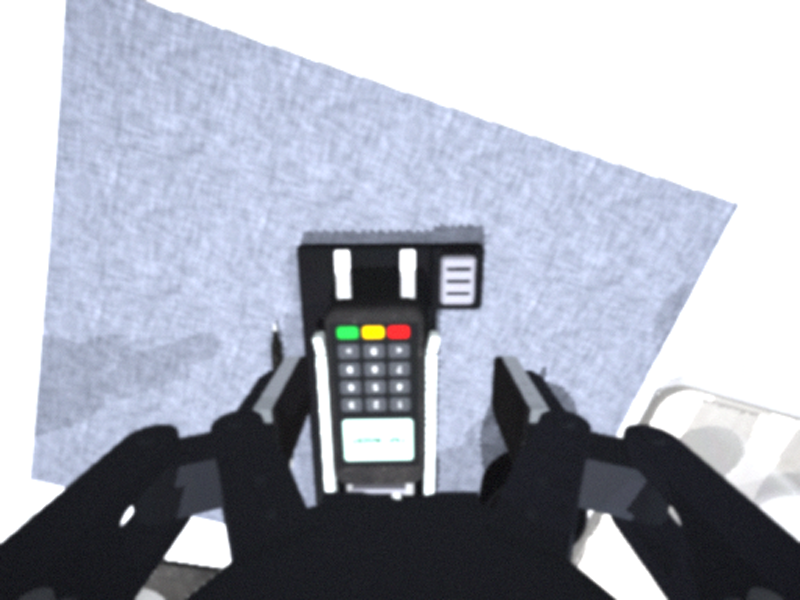

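The reader lies straight, its front at row ~298 (about −100 mm), and the hand is clear.

```bash
python3 -c "
from workcell import order; print(order.job_done())"
```

```text
the job is handed in; nothing more can be done
None
```

The reader was released and stopped by the second finger; it lies loose and straight on the cradle with its front about 100 mm before the cradle origin by camera (allowed 92–141 mm), the hand is clear, and the job is handed in, with no verdict returned.

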